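Set the sample pots on their colour-coded boards, cleanest food first

ROBOT

A 7-joint arm with a two-finger parallel gripper is mounted at the origin on the work surface. World frame = base frame: x ahead of the robot, y to its left, z up, the work surface at z = 0. Lengths are in m, angles in rad, forces in N, time in s.
With the tool pointing down it reaches from about 0.425 to 0.925 m from the base axis. Payload 6.8 kg.
Tool frame: the origin (TCP) lies midway between the tips of the shut fingers; the grasp point (between the pads) lies 19 mm behind it; z points along the fingers, y is the direction in which the jaws open and shut (so a half turn about z gives the same grasp; the last joint's range is limited). The gripper opens to 85 mm and grips with 20 to 120 N. Pads are 22 mm wide; open, the fingers measure 114 mm over their backs; the gripper's body (76 mm by 85 mm) begins 54 mm behind the grasp point. The pads swing forward as they close: fully open they stand 13 mm farther back than shut.
Start: joints at [1.036, 0.477, 0.022, 1.555, -0.011, 1.109, -0.083], TCP at [0.279, -0.614, 0.231] pointing down, gripper open.
Joint ranges: [-2.96, 2.96], [-0.34, 2.1], [-1.41, 1.46], [0.24, 2.44], [-1.37, 4.51], [0.17, 1.92], [-2.96, 2.96]. Speed limits (rad/s): [2.39, 2.39, 3.14, 3.14, 3.14, 3.14, 3.14].

INTERFACE

Orientations are given as a unit quaternion [w, x, y, z].
In Python, from station import readout, eyes, ticket gives the robot as it stands. The module is installed in compiled form; this text tells all that it offers.
- The arm moves only by the shell command python3 -m crank 'ROWS' [FORCE]. ROWS is JSON, a list of rows, each an object of numbers: "jaw": the opening in per cent of the stroke, from 0 (shut) to 100 (fully open); "x", "y", "z": the shift along the tool's x, y, z in mm; "ax", "ay", "az": the turn, a rotation vector about the tool's x, y, z in degrees. In form: [{"jaw": .., "x": .., "y": .., "z": .., "ax": .., "ay": .., "az": ..}, ...]. A call has 1 to 12 rows; each row shifts and turns the commanded pose from where the row before left it, along the tool's axes as they then stand; what a row does not reach is not made up. A row lasts 1/8 s, in which the tool goes at most 62.5 mm and 10.7 degrees, less where a joint would pass 70% of its speed; a pose out of reach is approached as far as the arm can. A call with a gripper value outside its range is refused whole. The fingers move at their own pace and stop on an object; FORCE is the grip in N (left out, the last holds). Time passes only in rows, so rows that do not move let the fingers close. It gives the time, the measured TCP pose, the force and the opening at its end, in the units of the state.
- readout.get_obs(): the state, without advancing time (a new reading comes with each control period).
- eyes.read_camera(name): name is "side" or "top"; returns (picture, depth): 400x640x3 uint8, red, green, blue; 400x640 float32, m along the optical axis (not along the pixel's ray), 0 where there is no reading.
- eyes.calibration(name): a dict with "fx", "fy", "cx", "cy" (pixels), "k1" (the pictures are not rectified: a ray, as slopes to the right and down, at radius r is drawn at 1 + k1 r^2 times it, then the intrinsics apply), "R" (3x3) and "t" (3): a world point X has camera coordinates R X + t. Camera axes: x right, y down, z forward; pixel columns grow to the right and rows downward; lengths in m; the calibration is good to about 2 mm. A picture is of the moment at which its call begins. calibration takes no time and is no camera call.
- ticket.hand_in(): hands the job in, once; it reports no verdict.
The state is a dict: "t": time; "q": joint angles; "joint_vel": joint speeds; "joint_torque": joint torques, N m; "eef_pos": TCP position; "tool_rot": TCP orientation; "contact_force": force on the tool from outside, world axes, zero at the start; "torque": the same for the moment, N m; "gripper_width": opening from 0.0 (shut) to 1.0 (fully open).
Only numpy, scipy, OpenCV 4.12 (cv2) and the standard library are available. Lean on these libraries where they do the work, as an engineer would, in place of code of your own. Each camera call takes 0.05 s, during which the arm holds its last target. There are 200 camera calls.

TASK

Stand each sample pot upright on the small board of its own lid's colour, wholly inside the white ring, and leave it there. To keep raw food from tainting the rest, work in hygiene order: green (salad) first, then yellow (cooked), then blue (raw fish), and red (raw meat) last. Set the pots down rather than dropping them, never tip one over, and leave the little white bowl and the metal shaker where they are.

Things in the scene. Friction and masses are not known exactly. Their poses are not given: they have to be found in the camera images.
- green_pot_mid (a point): Closed upright sample pot: a plain cylinder 46 mm in diameter and 60 mm tall, white with a green lid (the top 16 mm) and a green band round its side; 60 to 130 g, loose, standing on the bench at the start. The point is its centre, 30 mm above its underside; z is up along its axis.
- green_ring (a point): Small flat green board, 110 mm (its x) by 90 mm (its y) and 10 mm thick, lying fixed on the bench, with a thin white ring printed on its middle (68 mm inside, 74 mm outside diameter). The point is the centre of the ring on the board's upper face, 10 mm above the bench; z is up. The ring is print only: nothing stands above the face.
- yellow_pot_mid (a point): Closed upright sample pot: a plain cylinder 46 mm in diameter and 60 mm tall, white with a yellow lid (the top 16 mm) and a yellow band round its side; 60 to 130 g, loose, standing on the bench at the start. The point is its centre, 30 mm above its underside; z is up along its axis.
- yellow_ring (a point): Small flat yellow board, 110 mm (its x) by 90 mm (its y) and 10 mm thick, lying fixed on the bench, with a thin white ring printed on its middle (68 mm inside, 74 mm outside diameter). The point is the centre of the ring on the board's upper face, 10 mm above the bench; z is up. The ring is print only: nothing stands above the face.
- blue_pot_mid (a point): Closed upright sample pot: a plain cylinder 46 mm in diameter and 60 mm tall, white with a blue lid (the top 16 mm) and a blue band round its side; 60 to 130 g, loose, standing on the bench at the start. The point is its centre, 30 mm above its underside; z is up along its axis.
- blue_ring (a point): Small flat blue board, 110 mm (its x) by 90 mm (its y) and 10 mm thick, lying fixed on the bench, with a thin white ring printed on its middle (68 mm inside, 74 mm outside diameter). The point is the centre of the ring on the board's upper face, 10 mm above the bench; z is up. The ring is print only: nothing stands above the face.
- red_pot_mid (a point): Closed upright sample pot: a plain cylinder 46 mm in diameter and 60 mm tall, white with a red lid (the top 16 mm) and a red band round its side; 60 to 130 g, loose, standing on the bench at the start. The point is its centre, 30 mm above its underside; z is up along its axis.
- red_ring (a point): Small flat red board, 110 mm (its x) by 90 mm (its y) and 10 mm thick, lying fixed on the bench, with a thin white ring printed on its middle (68 mm inside, 74 mm outside diameter). The point is the centre of the ring on the board's upper face, 10 mm above the bench; z is up. The ring is print only: nothing stands above the face.
- ramekin_mid (a point): Bystander, to be left where it is: small open white bowl, 68 mm in diameter at the rim and 42 mm tall, loose. The point is its centre, 21 mm above the bench.
- dredger_mid (a point): Bystander, to be left where it is: closed metal shaker, 52 mm in diameter and 70 mm tall, bright body with a dark top, loose. The point is its centre, 35 mm above the bench.

How it is judged:
By the outcome, as a careful person would: the job done as asked, in the order asked, and still so for the second after the job is handed in, with the robot touching nothing.
It also fails if it takes over 106 s, if anything falls off the work surface, if the arm or the gripper's body presses on something with over 40 N, if the wrist force passes 120 N, or if a joint passes its speed limit or range.

## Working session

There is one attempt and no reset: what is moved stays moved. The work goes in short steps, Python scripts to look and compute and a shell command to move; the robot and the scene stay as the last step left them, time stands still between calls to the robot, and variables do not carry over. Pictures are saved under pics/ and viewed, about 12 in all and at most 16, crops included, and the job is handed in when it is done.

```bash
mkdir -p pics; python3 - <<'E'
from station import readout, eyes
import cv2, numpy as np
print(readout.get_obs())
for n in("top","side"):
    p,d=eyes.read_camera(n); cv2.imwrite(f"pics/{n}0.png",p[...,::-1]); np.savez(f"{n}0.npz",p=p,d=d)
    print(n,eyes.calibration(n))
E
```

```text
{'t': 0.0, 'q': array([ 1.03591715,  0.47783182,  0.02231454,  1.55647523, -0.01147087,
        1.10929104, -0.08306983]), 'joint_vel': array([ 4.87981250e-04,  2.00909152e-04, -6.63546553e-04, -9.39947098e-04,
        1.71651538e-03,  7.68595141e-04,  6.67763989e-05]), 'joint_torque': array([-3.61119428e-04, -5.96455228e+01,  1.60731878e+00, -2.81200022e+01,
        1.23968444e-02,  9.41581005e-03,  5.63356218e-05]), 'eef_pos': array([ 0.27915171, -0.61390838,  0.23029393]), 'tool_rot': array([-8.97825599e-04,  9.77309070e-01,  2.11816193e-01, -2.74089799e-04]), 'contact_force': array([0.24503492, 0.64619838, 0.91962619]), 'torque': array([ 0.00964863, -0.04842226,  0.0083895 ]), 'gripper_width': 1.0001422312087191}
top {'fx': 441.96513291188, 'fy': 441.96513291188, 'cx': 320.18621397101754, 'cy': 195.00092481096632, 'k1': -0.0979462856752201, 'R': array([[-0.02703856, -0.99962097,  0.00518088],
       [-0.98378418,  0.02569021, -0.1775069 ],
       [ 0.17730652, -0.0098964 , -0.98410592]]), 't': array([0.00354939, 0.55484987, 0.95893121])}
side {'fx': 485.337946964275, 'fy': 485.337946964275, 'cx': 322.78290796069246, 'cy': 194.1859219378054, 'k1': -0.14297730237892492, 'R': array([[-0.75921234, -0.65052464, -0.02035447],
       [-0.32395209,  0.40483198, -0.85508252],
       [ 0.56449239, -0.64259533, -0.51809225]]), 't': array([0.42323705, 0.23772614, 0.95410483])}
```

View pics/top0.png

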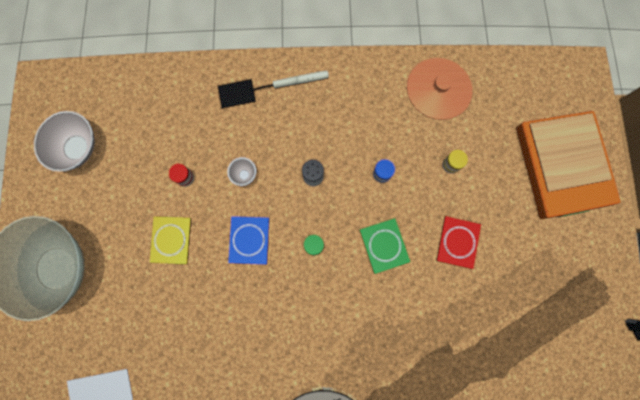

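View pics/side0.png

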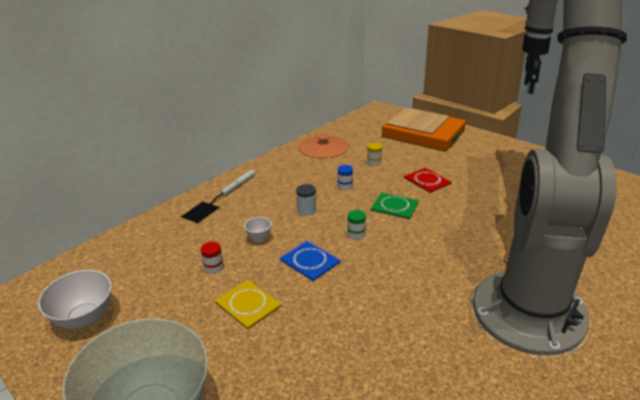

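The top view shows the lids at red (179,173), blue (384,170), yellow (457,159) and green (313,244). The boards are at yellow (170,241), blue (249,241), green (385,245) and red (460,242), the bowl at (242,171) and the shaker at (313,172). The side view agrees on colours and neighbours.

```bash
cat > h.py <<'E'
import cv2, numpy as np
from station import eyes, readout
def cast(n,px,z):
    c=eyes.calibration(n);K=np.array([[c['fx'],0,c['cx']],[0,c['fy'],c['cy']],[0,0,1]])
    u=cv2.undistortPoints(np.float64(px).reshape(-1,1,2),K,np.array([c['k1'],0,0,0,0.]))[:,0]
    o=-c['R'].T@c['t']; d=np.c_[u,np.ones(len(u))]@c['R']
    return o+d*((z-o[2])/d[:,2])[:,None]
HUE={'green':(45,85),'yellow':(22,34),'blue':(105,125),'red':(174,6)}
def blobs(p,col,sat=150):
    h=cv2.cvtColor(p,cv2.COLOR_RGB2HSV);a,b=HUE[col];H=h[...,0]
    m=((H>=a)&(H<=b) if a<b else (H>=a)|(H<=b))&(h[...,1]>sat)&(h[...,2]>70)
    m=m.astype(np.uint8)
    cs=[c for c in cv2.findContours(m,cv2.RETR_EXTERNAL,cv2.CHAIN_APPROX_NONE)[0] if cv2.contourArea(c)>40]
    return m,sorted(cs,key=cv2.contourArea,reverse=True)
def fill(shape,c):
    f=np.zeros(shape,np.uint8);cv2.drawContours(f,[c],-1,1,-1);return np.argwhere(f)[:,::-1]
def rel(xy,z=None):
    "tool-axis shift mm to world point"
    from scipy.spatial.transform import Rotation as R
    o=readout.get_obs();q=o['tool_rot'];M=R.from_quat([q[1],q[2],q[3],q[0]]).as_matrix()
    return M.T@(np.r_[xy,o['eef_pos'][2] if z is None else z]-o['eef_pos'])*1000
E
python3 - <<'E'
from h import *
p=np.load('top0.npz')['p']; s=np.load('side0.npz')['p']
print('cam',[(-eyes.calibration(n)['R'].T@eyes.calibration(n)['t']).round(3) for n in('top','side')])
for col in HUE:
    for n,im in(('top',p),('side',s)):
        m,cs=blobs(im,col)
        print(n,col,[(cv2.contourArea(c),c[:,0].mean(0).round()) for c in cs[:4]])
        for c in cs[:2]:
            f=fill(m.shape,c); 
            b=cast(n,c[:,0],.01)[:,:2]; r=cv2.minAreaRect((b*1000).astype(np.float32))
            t=cast(n,f,.06)[:,:2]; e=cv2.minAreaRect((cast(n,c[:,0],.06)[:,:2]*1000).astype(np.float32))
            print('   as board',np.round(r[0],1),np.round(r[1]),round(r[2]),' fillmean',(cast(n,f,.01).mean(0)*1000).round(1),'| as lid',(t.mean(0)*1000).round(1),np.round(e[1]))
for nm,px,z in(('bowl',(242,171),.042),('shaker',(313,172),.07)): print(nm,cast('top',[px],z).round(3))
E
```

```text
cam [array([ 3.760e-01, -1.000e-03,  1.042e+00]), array([-0.14 ,  0.792,  0.706])]
top green []
side green [(454.0, array([394., 205.])), (133.0, array([356., 216.]))]
   as board [ 433.3 -149.4] [105.  91.] 16  fillmean [ 431.3 -148.2   10. ] | as lid [390.2 -80.6] [98. 84.]
   as board [482.6 -44.8] [41. 51.] 38  fillmean [481.7 -44.7  10. ] | as lid [437.   15.4] [38. 47.]
top yellow [(1634.0, array([170., 240.])), (269.5, array([457., 159.]))]
   as board [464.4 345. ] [ 91. 108.] 87  fillmean [464.  345.2  10. ] | as lid [459.7 328.4] [ 87. 103.]
   as board [ 642.4 -348.5] [48. 45.] 89  fillmean [ 642.6 -348.1   10. ] | as lid [ 629.7 -331.3] [45. 43.]
side yellow [(1664.0, array([248., 303.])), (98.0, array([374., 147.]))]
   as board [460.8 350.2] [ 92. 115.] 87  fillmean [458.8 351.3  10. ] | as lid [415.8 383. ] [ 85. 106.]
   as board [ 678.5 -403.3] [43. 69.] 36  fillmean [ 679.8 -404.6   10. ] | as lid [ 620.9 -318.7] [40. 64.]
top blue [(1559.5, array([249., 240.])), (242.5, array([384., 169.]))]
   as board [459.9 158.8] [ 86. 105.] 87  fillmean [459.3 158.6  10. ] | a
[... 372 characters left out ...]
 [62. 58.] 39  fillmean [459.8 160.5  10. ] | as lid [416.7 205.8] [58. 54.]
top red [(1617.5, array([459., 242.])), (267.0, array([178., 173.]))]
   as board [ 441.1 -335. ] [ 89. 109.] 75  fillmean [ 440.6 -335.    10. ] | as lid [ 437.4 -318.8] [ 85. 104.]
   as board [625.  330.4] [47. 44.] 45  fillmean [625.1 330.1  10. ] | as lid [613. 314.] [45. 42.]
side red [(498.0, array([429., 180.])), (223.0, array([210., 249.]))]
   as board [ 436.4 -326.8] [ 93. 111.] 75  fillmean [ 436.4 -324.5   10. ] | as lid [ 395.  -244.3] [ 86. 103.]
   as board [663.3 287.2] [43. 61.] 51  fillmean [662.7 286.5  10. ] | as lid [605.  322.8] [40. 56.]
bowl [[0.618 0.169 0.042]]
shaker [[0.604 0.004 0.07 ]]
```

```bash
python3 - <<'E'
from h import *
z=np.load('top0.npz');p=z['p']
h=cv2.cvtColor(p,cv2.COLOR_RGB2HSV); print(h[244,313],h[225,375],h[258,385])
HUE['green']=(45,90)
m,cs=blobs(p,'green',110)
for c in cs[:2]:
    f=fill(m.shape,c)
    r=cv2.minAreaRect((cast('top',c[:,0],.01)[:,:2]*1000).astype(np.float32)); e=cv2.minAreaRect((cast('top',c[:,0],.06)[:,:2]*1000).astype(np.float32))
    print(r,(cast('top',f,.01).mean(0)*1000).round(1),'lid',e,(cast('top',f,.06).mean(0)*1000).round(1))
# white ring centres
for col,g in(('green',(385,245)),('yellow',(170,241)),('blue',(249,241)),('red',(460,242))):
    x,y=g; w=h[y-24:y+24,x-24:x+24]; mm=((w[...,1]<110)&(w[...,2]>120)).astype(np.uint8)
    c=max(cv2.findContours(mm,cv2.RETR_EXTERNAL,cv2.CHAIN_APPROX_NONE)[0],key=cv2.contourArea)[:,0]+[x-24,y-24]
    e=cv2.minEnclosingCircle((cast('top',c,.01)[:,:2]*1000).astype(np.float32));print(col,e)
from scipy.spatial.transform import Rotation as R
q=readout.get_obs()['tool_rot'];print(R.from_quat([q[1],q[2],q[3],q[0]]).as_matrix().round(3))
E
```

```text
[ 68 141 166] [ 63 127 153] [ 67 140 160]
((438.5706787109375, -158.62197875976562), (106.93135833740234, 88.2113037109375), 16.11888885498047) [ 438.3 -158.4   10. ] lid ((435.535888671875, -150.9969024658203), (101.7513656616211, 83.93814849853516), 16.118892669677734) [ 435.3 -150.8   60. ]
((445.27545166015625, 7.127115249633789), (43.45419692993164, 42.3228645324707), 12.462230682373047) [444.8   7.3  10. ] lid ((441.91595458984375, 6.7229461669921875), (41.34918975830078, 40.272640228271484), 12.4621000289917) [441.4   6.9  60. ]
green ((441.9113464355469, -171.2799835205078), 52.007877349853516)
yellow ((464.3632507324219, 346.5487365722656), 38.57958221435547)
blue ((460.1177062988281, 159.61495971679688), 38.100860595703125)
red ((441.1214294433594, -336.4560852050781), 38.461387634277344)
[[ 0.91   0.414 -0.001]
 [ 0.414 -0.91   0.001]
 [-0.    -0.002 -1.   ]]
```

Positions are good to a few mm. I'll square the tool with the world axes first, then head toward the green pot.

```bash
python3 -m crank '[{"jaw":100,"az":8.15},{"jaw":100,"az":8.15},{"jaw":100,"az":8.15},{"jaw":100,"x":25,"y":-40},{"jaw":100,"x":25,"y":-40},{"jaw":100,"x":25,"y":-40},{"jaw":100,"x":25,"y":-40},{"jaw":100,"x":25,"y":-40},{"jaw":100,"x":25,"y":-40},{"jaw":100,"x":25,"y":-40},{"jaw":100}]' 30; python3 - <<'E'
from h import *
print(rel((.442,.007),.12).round(1))
E
```

```text
[ 405.3 -497.7  111.2]schema error: expected keys jaw, x, y, z, ax, ay, az
```

```bash
python3 -m crank '[{"jaw":100,"x":0,"y":0,"z":0,"ax":0,"ay":0,"az":8.15},{"jaw":100,"x":0,"y":0,"z":0,"ax":0,"ay":0,"az":8.15},{"jaw":100,"x":0,"y":0,"z":0,"ax":0,"ay":0,"az":8.15},{"jaw":100,"x":25,"y":-40,"z":0,"ax":0,"ay":0,"az":0},{"jaw":100,"x":25,"y":-40,"z":0,"ax":0,"ay":0,"az":0},{"jaw":100,"x":25,"y":-40,"z":0,"ax":0,"ay":0,"az":0},{"jaw":100,"x":25,"y":-40,"z":0,"ax":0,"ay":0,"az":0},{"jaw":100,"x":25,"y":-40,"z":0,"ax":0,"ay":0,"az":0},{"jaw":100,"x":25,"y":-40,"z":0,"ax":0,"ay":0,"az":0},{"jaw":100,"x":25,"y":-40,"z":0,"ax":0,"ay":0,"az":0},{"jaw":100,"x":0,"y":0,"z":0,"ax":0,"ay":0,"az":0}]' 30; python3 - <<'E'
from h import *
print(rel((.442,.007),.12).round(1))
E
```

```text
t: 1.48
eef_pos: [0.457, -0.33, 0.231]
tool_rot: [-0.001, 1.0, 0.004, 0.0]
contact_force: [-0.1, 0.3, 0.2]
gripper_width: 0.998
[ -12.4 -336.8  111.7]
```

```bash
python3 -m crank '[{"jaw":100,"x":2,"y":-40,"z":10,"ax":0,"ay":0,"az":0.4},{"jaw":100,"x":0,"y":-40,"z":10,"ax":0,"ay":0,"az":0},{"jaw":100,"x":0,"y":-40,"z":10,"ax":0,"ay":0,"az":0},{"jaw":100,"x":0,"y":-40,"z":10,"ax":0,"ay":0,"az":0},{"jaw":100,"x":-4,"y":-40,"z":10,"ax":0,"ay":0,"az":0},{"jaw":100,"x":-4,"y":-40,"z":10,"ax":0,"ay":0,"az":0},{"jaw":100,"x":-4,"y":-40,"z":10,"ax":0,"ay":0,"az":0},{"jaw":100,"x":-4,"y":-40,"z":20,"ax":0,"ay":0,"az":0},{"jaw":100,"x":0,"y":-17,"z":20,"ax":0,"ay":0,"az":0},{"jaw":100,"x":0,"y":0,"z":0,"ax":0,"ay":0,"az":0},{"jaw":100,"x":0,"y":0,"z":0,"ax":0,"ay":0,"az":0}]'; python3 - <<'E'
from h import *
print(rel((.442,.007),.015).round(1))
p,_=eyes.read_camera('side'); cv2.imwrite('pics/s1.png',cv2.resize(p[100:300,220:500],None,fx=2.5,fy=2.5)[...,::-1])
E
```

```text
t: 2.85
eef_pos: [0.4428, 0.0012, 0.1217]
tool_rot: [0.0, 1.0, -0.004, 0.0]
contact_force: [0.6, -0.1, 0.5]
gripper_width: 0.999
[ -0.9  -5.8 106.7]
```

View pics/s1.png

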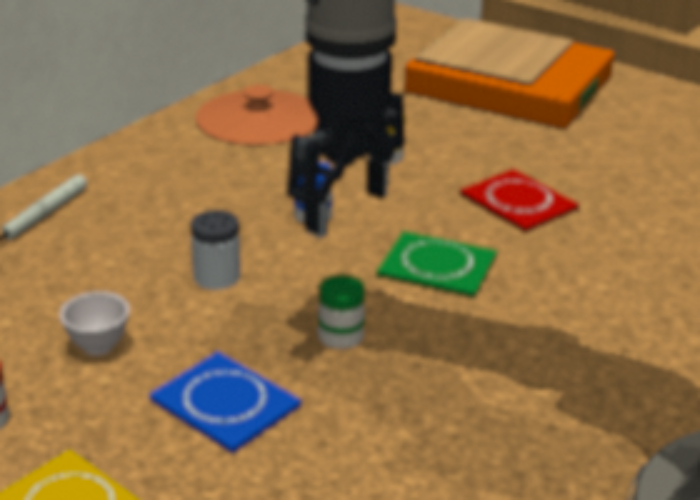

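The gripper (crop ~(345,150)) is open above the green pot at (342,310), with nothing near the fingers. I'll descend and grip.

```bash
python3 -m crank '[{"jaw":100,"x":-1,"y":-6,"z":20,"ax":0,"ay":0,"az":-0.4},{"jaw":100,"x":0,"y":0,"z":25,"ax":0,"ay":0,"az":0},{"jaw":100,"x":0,"y":0,"z":25,"ax":0,"ay":0,"az":0},{"jaw":100,"x":0,"y":0,"z":20,"ax":0,"ay":0,"az":0},{"jaw":100,"x":0,"y":0,"z":15,"ax":0,"ay":0,"az":0},{"jaw":80,"x":0,"y":0,"z":0,"ax":0,"ay":0,"az":0},{"jaw":0,"x":0,"y":0,"z":0,"ax":0,"ay":0,"az":0},{"jaw":0,"x":0,"y":0,"z":0,"ax":0,"ay":0,"az":0},{"jaw":0,"x":0,"y":0,"z":0,"ax":0,"ay":0,"az":0},{"jaw":0,"x":0,"y":0,"z":0,"ax":0,"ay":0,"az":0},{"jaw":0,"x":0,"y":0,"z":0,"ax":0,"ay":0,"az":0},{"jaw":0,"x":0,"y":0,"z":0,"ax":0,"ay":0,"az":0}]' 35; python3 - <<'E'
from h import *
print(rel((.438,-.158),.12).round(1))
p,_=eyes.read_camera('side'); cv2.imwrite('pics/s2.png',cv2.resize(p[150:270,290:450],None,fx=3.5,fy=3.5)[...,::-1])
E
```

```text
t: 4.4
eef_pos: [0.4422, 0.0085, 0.0172]
tool_rot: [0.0, 1.0, -0.0, 0.001]
contact_force: [-0.7, -1.6, 6.9]
gripper_width: 0.53
[  -4.   166.5 -102.8]
```

View pics/s2.png

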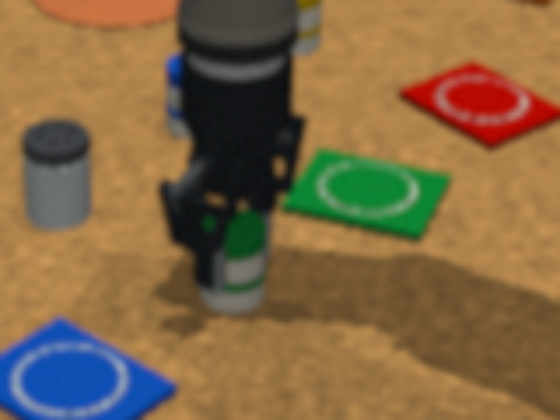

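Gripped: width 0.53 is about 45 mm, with the pot upright between the pads at crop (235,260). Lift and carry.

```bash
python3 -m crank '[{"jaw":0,"x":0,"y":0,"z":-10,"ax":0,"ay":0,"az":0},{"jaw":0,"x":0,"y":0,"z":-20,"ax":0,"ay":0,"az":0},{"jaw":0,"x":-1,"y":15,"z":-20,"ax":0,"ay":0,"az":0},{"jaw":0,"x":-1,"y":28,"z":0,"ax":0,"ay":0,"az":0},{"jaw":0,"x":-1,"y":28,"z":0,"ax":0,"ay":0,"az":0},{"jaw":0,"x":-1,"y":28,"z":0,"ax":0,"ay":0,"az":0},{"jaw":0,"x":0,"y":28,"z":0,"ax":0,"ay":0,"az":0},{"jaw":0,"x":0,"y":25,"z":0,"ax":0,"ay":0,"az":0},{"jaw":0,"x":0,"y":15,"z":0,"ax":0,"ay":0,"az":0},{"jaw":0,"x":0,"y":0,"z":0,"ax":0,"ay":0,"az":0},{"jaw":0,"x":0,"y":0,"z":0,"ax":0,"ay":0,"az":0}]'; python3 - <<'E'
from h import *
print(rel((.438,-.158),.0275).round(1))
p,_=eyes.read_camera('side'); cv2.imwrite('pics/s3.png',cv2.resize(p[130:250,310:470],None,fx=3.5,fy=3.5)[...,::-1])
E
```

```text
t: 5.82
eef_pos: [0.4376, -0.1573, 0.0664]
tool_rot: [-0.0, 1.0, 0.001, -0.0]
contact_force: [0.0, 0.7, -0.7]
gripper_width: 0.533
[ 0.4  0.8 38.9]
```

View pics/s3.png

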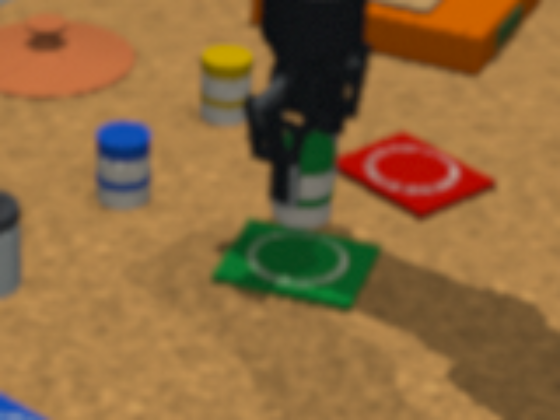

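The pot (crop ~(305,190)) hangs upright above the green board at (298,260). Lower, release and rise.

```bash
python3 -m crank '[{"jaw":0,"x":0,"y":0,"z":15,"ax":0,"ay":0,"az":0},{"jaw":0,"x":0,"y":0,"z":12,"ax":0,"ay":0,"az":0},{"jaw":0,"x":0,"y":0,"z":8,"ax":0,"ay":0,"az":0},{"jaw":0,"x":0,"y":0,"z":4,"ax":0,"ay":0,"az":0},{"jaw":0,"x":0,"y":0,"z":0,"ax":0,"ay":0,"az":0},{"jaw":0,"x":0,"y":0,"z":0,"ax":0,"ay":0,"az":0}]'; python3 -m crank '[{"jaw":65,"x":0,"y":0,"z":0,"ax":0,"ay":0,"az":0},{"jaw":80,"x":0,"y":0,"z":0,"ax":0,"ay":0,"az":0},{"jaw":100,"x":0,"y":0,"z":0,"ax":0,"ay":0,"az":0},{"jaw":100,"x":0,"y":0,"z":0,"ax":0,"ay":0,"az":0},{"jaw":100,"x":0,"y":0,"z":0,"ax":0,"ay":0,"az":0},{"jaw":100,"x":0,"y":0,"z":-10,"ax":0,"ay":0,"az":0},{"jaw":100,"x":0,"y":0,"z":-25,"ax":0,"ay":0,"az":0},{"jaw":100,"x":0,"y":0,"z":-30,"ax":0,"ay":0,"az":0},{"jaw":100,"x":0,"y":0,"z":-30,"ax":0,"ay":0,"az":0},{"jaw":100,"x":0,"y":0,"z":0,"ax":0,"ay":0,"az":0}]';python3 - <<'E'
from h import *
print(rel((.631,-.333),.12).round(1))
p,_=eyes.read_camera('side'); cv2.imwrite('pics/s4.png',cv2.resize(p[130:250,310:470],None,fx=3.5,fy=3.5)[...,::-1])
E
```

```text
t: 6.62
eef_pos: [0.4377, -0.1584, 0.0273]
tool_rot: [0.0, 1.0, 0.0, 0.0]
contact_force: [0.5, 0.2, -1.0]
gripper_width: 0.53
t: 7.88
eef_pos: [0.4392, -0.1588, 0.1249]
tool_rot: [0.001, 1.0, -0.0, 0.003]
contact_force: [-0.9, 0.0, -0.2]
gripper_width: 0.998
[191.8 174.1   6.2]
```

View pics/s4.png

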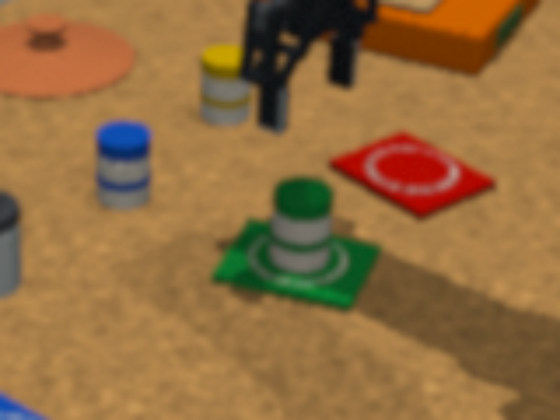

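Green stands inside its ring (base at ~(300,262)). Next is yellow.

```bash
python3 -m crank '[{"jaw":100,"x":24,"y":22,"z":0,"ax":0,"ay":0,"az":0},{"jaw":100,"x":24,"y":22,"z":0,"ax":0,"ay":0,"az":0},{"jaw":100,"x":24,"y":22,"z":0,"ax":0,"ay":0,"az":0},{"jaw":100,"x":24,"y":22,"z":0,"ax":0,"ay":0,"az":0},{"jaw":100,"x":24,"y":22,"z":0,"ax":0,"ay":0,"az":0},{"jaw":100,"x":24,"y":22,"z":0,"ax":0,"ay":0,"az":0},{"jaw":100,"x":24,"y":22,"z":0,"ax":0,"ay":0,"az":0},{"jaw":100,"x":24,"y":20,"z":6,"ax":0,"ay":0,"az":0},{"jaw":100,"x":0,"y":0,"z":0,"ax":0,"ay":0,"az":0},{"jaw":100,"x":0,"y":0,"z":0,"ax":0,"ay":0,"az":0}]'; python3 - <<'E'
from h import *
p,_=eyes.read_camera('top'); cv2.imwrite('pics/t5.png',cv2.resize(p[130:280,340:500],None,fx=3.5,fy=3.5)[...,::-1])
print(rel((.631,-.333),.0165).round(1))
m,cs=blobs(p,'yellow')
for c in cs: print(cv2.contourArea(c),(cast('top',fill(m.shape,c),.06).mean(0)*1000).round(1))
E
```

```text
t: 9.18
eef_pos: [0.6286, -0.3315, 0.115]
tool_rot: [-0.001, 1.0, 0.0, -0.001]
contact_force: [0.5, 0.4, 0.7]
gripper_width: 0.999
[ 2.5  1.8 99. ]
1616.0 [459.7 328.4  60. ]
253.0 [ 628.9 -332.    60. ]
```

View pics/t5.png

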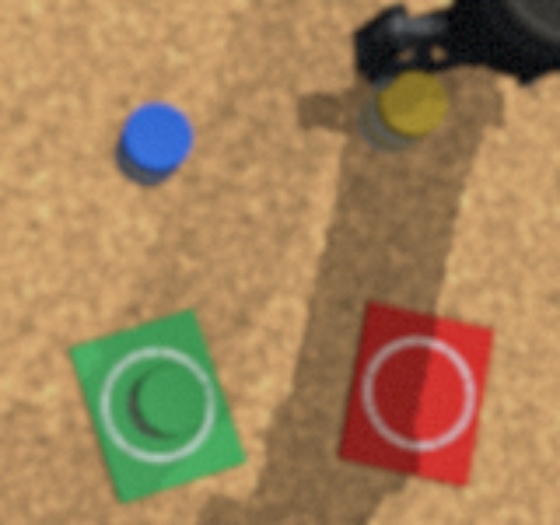

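Green sits centred in its ring at crop (160,400), and the yellow lid at (413,103) is under the open jaws. Descend and grip.

```bash
python3 -m crank '[{"jaw":100,"x":2,"y":2,"z":20,"ax":0,"ay":0,"az":0},{"jaw":100,"x":0,"y":0,"z":25,"ax":0,"ay":0,"az":0},{"jaw":100,"x":0,"y":0,"z":20,"ax":0,"ay":0,"az":0},{"jaw":100,"x":0,"y":0,"z":19,"ax":0,"ay":0,"az":0},{"jaw":100,"x":0,"y":0,"z":15,"ax":0,"ay":0,"az":0},{"jaw":80,"x":0,"y":0,"z":0,"ax":0,"ay":0,"az":0},{"jaw":0,"x":0,"y":0,"z":0,"ax":0,"ay":0,"az":0},{"jaw":0,"x":0,"y":0,"z":0,"ax":0,"ay":0,"az":0},{"jaw":0,"x":0,"y":0,"z":0,"ax":0,"ay":0,"az":0},{"jaw":0,"x":0,"y":0,"z":0,"ax":0,"ay":0,"az":0},{"jaw":0,"x":0,"y":0,"z":0,"ax":0,"ay":0,"az":0},{"jaw":0,"x":0,"y":0,"z":0,"ax":0,"ay":0,"az":0}]' 35; python3 - <<'E'
from h import *
print(rel((.464,.346),.0275).round(1))
E
```

```text
t: 10.72
eef_pos: [0.6323, -0.3347, 0.0184]
tool_rot: [0.0, 1.0, -0.0, 0.001]
contact_force: [-0.9, 0.6, 4.7]
gripper_width: 0.533
[-168.3 -680.6   -9.9]
```

```bash
python3 -m crank '[{"jaw":0,"x":0,"y":0,"z":-10,"ax":0,"ay":0,"az":0},{"jaw":0,"x":0,"y":0,"z":-25,"ax":0,"ay":0,"az":0},{"jaw":0,"x":0,"y":0,"z":-30,"ax":0,"ay":0,"az":0},{"jaw":0,"x":-10,"y":0,"z":-30,"ax":0,"ay":0,"az":0},{"jaw":0,"x":-20,"y":-15,"z":-20,"ax":0,"ay":0,"az":0},{"jaw":0,"x":-20,"y":-30,"z":-5,"ax":0,"ay":0,"az":0},{"jaw":0,"x":-20,"y":-35,"z":0,"ax":0,"ay":0,"az":0},{"jaw":0,"x":-20,"y":-35,"z":0,"ax":0,"ay":0,"az":0},{"jaw":0,"x":-20,"y":-35,"z":0,"ax":0,"ay":0,"az":0},{"jaw":0,"x":-10,"y":-35,"z":0,"ax":0,"ay":0,"az":0},{"jaw":0,"x":0,"y":-35,"z":0,"ax":0,"ay":0,"az":0},{"jaw":0,"x":0,"y":-35,"z":0,"ax":0,"ay":0,"az":0}]';python3 -m crank '[{"jaw":0,"x":0,"y":-40,"z":0,"ax":0,"ay":0,"az":0},{"jaw":0,"x":0,"y":-40,"z":0,"ax":0,"ay":0,"az":0},{"jaw":0,"x":0,"y":-40,"z":0,"ax":0,"ay":0,"az":0},{"jaw":0,"x":0,"y":-40,"z":0,"ax":0,"ay":0,"az":0},{"jaw":0,"x":0,"y":-40,"z":0,"ax":0,"ay":0,"az":0},{"jaw":0,"x":-8,"y":-40,"z":0,"ax":0,"ay":0,"az":0},{"jaw":0,"x":-8,"y":-40,"z":0,"ax":0,"ay":0,"az":0},{"jaw":0,"x":-8,"y":-40,"z":0,"ax":0,"ay":0,"az":0},{"jaw":0,"x":-8,"y":-40,"z":0,"ax":0,"ay":0,"az":0},{"jaw":0,"x":-8,"y":-40,"z":0,"ax":0,"ay":0,"az":0},{"jaw":0,"x":-8,"y":-16,"z":0,"ax":0,"ay":0,"az":0},{"jaw":0,"x":0,"y":0,"z":0,"ax":0,"ay":0,"az":0}]'; python3 - <<'E'
from h import *
print(rel((.464,.346),.0285).round(1))
E
```

```text
t: 12.22
eef_pos: [0.511, -0.0784, 0.1376]
tool_rot: [0.0, 1.0, -0.0, -0.0]
contact_force: [1.0, -0.1, -0.9]
gripper_width: 0.529
t: 13.72
eef_pos: [0.4625, 0.337, 0.1372]
tool_rot: [0.0, 1.0, 0.001, -0.0]
contact_force: [-0.0, -0.6, -0.8]
gripper_width: 0.53
[  1.6  -9.  108.7]
```

```bash
python3 -m crank '[{"jaw":0,"x":1,"y":-9,"z":15,"ax":0,"ay":0,"az":0},{"jaw":0,"x":0,"y":0,"z":25,"ax":0,"ay":0,"az":0},{"jaw":0,"x":0,"y":0,"z":25,"ax":0,"ay":0,"az":0},{"jaw":0,"x":0,"y":0,"z":20,"ax":0,"ay":0,"az":0},{"jaw":0,"x":0,"y":0,"z":12,"ax":0,"ay":0,"az":0},{"jaw":0,"x":0,"y":0,"z":6,"ax":0,"ay":0,"az":0},{"jaw":0,"x":0,"y":0,"z":4,"ax":0,"ay":0,"az":0},{"jaw":0,"x":0,"y":0,"z":0,"ax":0,"ay":0,"az":0},{"jaw":0,"x":0,"y":0,"z":0,"ax":0,"ay":0,"az":0}]'; python3 - <<'E'
from h import *
for i in range(2):
    print(rel((.464,.346),.0285).round(1)); p,_=eyes.read_camera('side')
cv2.imwrite('pics/s6.png',cv2.resize(p[220:340,170:330],None,fx=3.5,fy=3.5)[...,::-1])
E
```

```text
t: 14.85
eef_pos: [0.4648, 0.346, 0.0309]
tool_rot: [-0.0, 1.0, 0.0, 0.0]
contact_force: [-0.5, 0.5, -1.3]
gripper_width: 0.528
[-0.8 -0.   2.4]
[-0.8 -0.1  2.3]
```

View pics/s6.png

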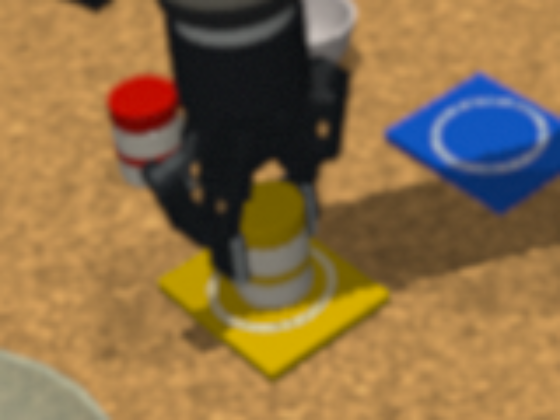

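The yellow pot (crop (275,285)) is inside the ring, about 2 mm high. Lower 2 mm more and check the force.

```bash
python3 -m crank '[{"jaw":0,"x":0,"y":0,"z":1.2,"ax":0,"ay":0,"az":0},{"jaw":0,"x":0,"y":0,"z":1.2,"ax":0,"ay":0,"az":0},{"jaw":0,"x":0,"y":0,"z":0,"ax":0,"ay":0,"az":0},{"jaw":0,"x":0,"y":0,"z":0,"ax":0,"ay":0,"az":0}]'; python3 -m crank '[{"jaw":65,"x":0,"y":0,"z":0,"ax":0,"ay":0,"az":0},{"jaw":80,"x":0,"y":0,"z":0,"ax":0,"ay":0,"az":0},{"jaw":100,"x":0,"y":0,"z":0,"ax":0,"ay":0,"az":0},{"jaw":100,"x":0,"y":0,"z":0,"ax":0,"ay":0,"az":0},{"jaw":100,"x":0,"y":0,"z":0,"ax":0,"ay":0,"az":0},{"jaw":100,"x":0,"y":0,"z":-10,"ax":0,"ay":0,"az":0},{"jaw":100,"x":0,"y":0,"z":-25,"ax":0,"ay":0,"az":0},{"jaw":100,"x":0,"y":0,"z":-30,"ax":0,"ay":0,"az":0},{"jaw":100,"x":0,"y":0,"z":-30,"ax":0,"ay":0,"az":0},{"jaw":100,"x":0,"y":0,"z":-15,"ax":0,"ay":0,"az":0},{"jaw":100,"x":0,"y":0,"z":0,"ax":0,"ay":0,"az":0}]';python3 - <<'E'
from h import *
p,_=eyes.read_camera('side'); cv2.imwrite('pics/s7.png',cv2.resize(p[120:340,170:470],None,fx=2.5,fy=2.5)[...,::-1])
print(rel((.610,-.160),.14).round(1))
E
```

```text
t: 15.45
eef_pos: [0.4646, 0.3457, 0.0283]
tool_rot: [-0.0, 1.0, 0.0, 0.0]
contact_force: [-0.9, -0.6, 5.7]
gripper_width: 0.53
t: 16.82
eef_pos: [0.4651, 0.346, 0.139]
tool_rot: [-0.001, 1.0, -0.0, 0.001]
contact_force: [0.4, -0.6, -0.2]
gripper_width: 1.002
[145.5 505.5  -2.1]
```

View pics/s7.png

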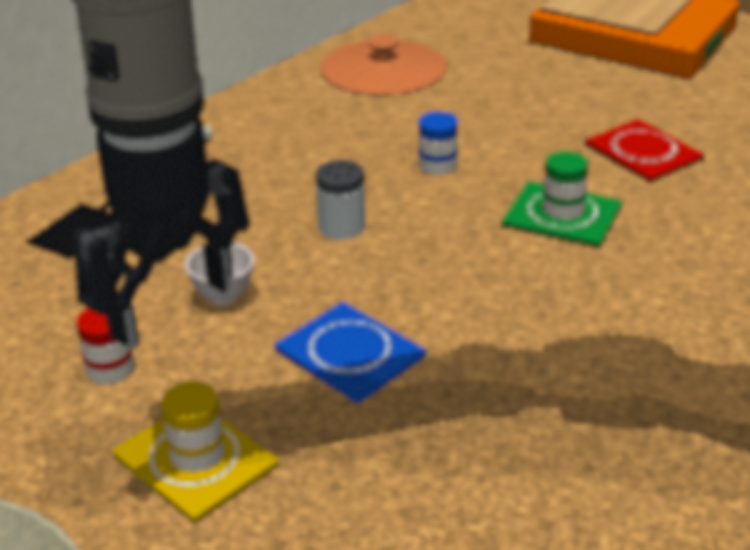

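Yellow stands inside its ring (~(193,455)) and green is unchanged at (565,205). Next is blue.

```bash
python3 -m crank '[{"jaw":100,"x":5,"y":30,"z":0,"ax":0,"ay":0,"az":0},{"jaw":100,"x":5,"y":45,"z":0,"ax":0,"ay":0,"az":0},{"jaw":100,"x":5,"y":45,"z":0,"ax":0,"ay":0,"az":0},{"jaw":100,"x":5,"y":45,"z":0,"ax":0,"ay":0,"az":0},{"jaw":100,"x":5,"y":45,"z":0,"ax":0,"ay":0,"az":0},{"jaw":100,"x":5,"y":45,"z":0,"ax":0,"ay":0,"az":0},{"jaw":100,"x":15,"y":45,"z":0,"ax":0,"ay":0,"az":0},{"jaw":100,"x":20,"y":45,"z":0,"ax":0,"ay":0,"az":0},{"jaw":100,"x":20,"y":45,"z":0,"ax":0,"ay":0,"az":0},{"jaw":100,"x":20,"y":45,"z":0,"ax":0,"ay":0,"az":0},{"jaw":100,"x":20,"y":40,"z":0,"ax":0,"ay":0,"az":0},{"jaw":100,"x":20,"y":30,"z":0,"ax":0,"ay":0,"az":0}]'; python3 -m crank '[{"jaw":100,"x":0,"y":0,"z":10,"ax":0,"ay":0,"az":0},{"jaw":100,"x":0,"y":0,"z":10,"ax":0,"ay":0,"az":0}]'; python3 - <<'E'
from h import *
p,_=eyes.read_camera('top')
print(rel((.610,-.160),.0165).round(1))
m,cs=blobs(p,'blue')
for c in cs: print(cv2.contourArea(c),(cast('top',fill(m.shape,c),.06).mean(0)*1000).round(1))
E
```

```text
t: 18.38
eef_pos: [0.6088, -0.1616, 0.136]
tool_rot: [0.0, 1.0, -0.001, -0.001]
contact_force: [0.2, 1.3, 0.3]
gripper_width: 1.0
t: 18.62
eef_pos: [0.6083, -0.1583, 0.1159]
tool_rot: [-0.001, 1.0, 0.0, -0.001]
contact_force: [0.0, 0.1, 1.4]
gripper_width: 1.001
[ 3.   2.6 98.1]
1561.5 [455.3 150.8  60. ]
237.0 [ 609.2 -159.5   60. ]
```

```bash
python3 -m crank '[{"jaw":100,"x":2,"y":2,"z":20,"ax":0,"ay":0,"az":0},{"jaw":100,"x":0,"y":0,"z":25,"ax":0,"ay":0,"az":0},{"jaw":100,"x":0,"y":0,"z":20,"ax":0,"ay":0,"az":0},{"jaw":100,"x":0,"y":0,"z":18,"ax":0,"ay":0,"az":0},{"jaw":100,"x":0,"y":0,"z":15,"ax":0,"ay":0,"az":0},{"jaw":80,"x":0,"y":0,"z":0,"ax":0,"ay":0,"az":0},{"jaw":0,"x":0,"y":0,"z":0,"ax":0,"ay":0,"az":0},{"jaw":0,"x":0,"y":0,"z":0,"ax":0,"ay":0,"az":0},{"jaw":0,"x":0,"y":0,"z":0,"ax":0,"ay":0,"az":0},{"jaw":0,"x":0,"y":0,"z":0,"ax":0,"ay":0,"az":0},{"jaw":0,"x":0,"y":0,"z":0,"ax":0,"ay":0,"az":0},{"jaw":0,"x":0,"y":0,"z":0,"ax":0,"ay":0,"az":0}]' 35; python3 - <<'E'
from h import *
print(rel((.460,.159),.0275).round(1))
E
```

```text
t: 20.18
eef_pos: [0.6123, -0.1615, 0.0208]
tool_rot: [0.0, 1.0, -0.0, 0.001]
contact_force: [1.1, 0.2, 5.4]
gripper_width: 0.529
[-152.3 -320.5   -7.1]
```

```bash
python3 -m crank '[{"jaw":0,"x":0,"y":0,"z":-10,"ax":0,"ay":0,"az":0},{"jaw":0,"x":0,"y":0,"z":-25,"ax":0,"ay":0,"az":0},{"jaw":0,"x":0,"y":0,"z":-30,"ax":0,"ay":0,"az":0},{"jaw":0,"x":-12,"y":0,"z":-30,"ax":0,"ay":0,"az":0},{"jaw":0,"x":-20,"y":-20,"z":-15,"ax":0,"ay":0,"az":0},{"jaw":0,"x":-20,"y":-30,"z":0,"ax":0,"ay":0,"az":0},{"jaw":0,"x":-20,"y":-35,"z":0,"ax":0,"ay":0,"az":0},{"jaw":0,"x":-20,"y":-40,"z":0,"ax":0,"ay":0,"az":0},{"jaw":0,"x":-20,"y":-40,"z":0,"ax":0,"ay":0,"az":0},{"jaw":0,"x":-20,"y":-40,"z":0,"ax":0,"ay":0,"az":0},{"jaw":0,"x":-10,"y":-40,"z":0,"ax":0,"ay":0,"az":0},{"jaw":0,"x":-10,"y":-35,"z":0,"ax":0,"ay":0,"az":0}]';python3 -m crank '[{"jaw":0,"x":0,"y":-25,"z":0,"ax":0,"ay":0,"az":0},{"jaw":0,"x":0,"y":-15,"z":0,"ax":0,"ay":0,"az":0},{"jaw":0,"x":0,"y":0,"z":0,"ax":0,"ay":0,"az":0},{"jaw":0,"x":0,"y":0,"z":10,"ax":0,"ay":0,"az":0},{"jaw":0,"x":0,"y":0,"z":20,"ax":0,"ay":0,"az":0},{"jaw":0,"x":0,"y":0,"z":20,"ax":0,"ay":0,"az":0},{"jaw":0,"x":0,"y":0,"z":10,"ax":0,"ay":0,"az":0},{"jaw":0,"x":0,"y":0,"z":0,"ax":0,"ay":0,"az":0},{"jaw":0,"x":0,"y":0,"z":0,"ax":0,"ay":0,"az":0}]'; python3 - <<'E'
from h import *
print(rel((.460,.159),.031).round(1))
E
```

```text
t: 21.68
eef_pos: [0.4587, 0.12, 0.1303]
tool_rot: [0.0, 1.0, 0.0, 0.0]
contact_force: [0.3, -0.1, -0.9]
gripper_width: 0.529
t: 22.8
eef_pos: [0.46, 0.1586, 0.0704]
tool_rot: [-0.0, 1.0, -0.0, 0.0]
contact_force: [0.4, 0.5, -0.8]
gripper_width: 0.532
[ 0.  -0.4 39.4]
```

```bash
python3 -m crank '[{"jaw":0,"x":0,"y":0,"z":12,"ax":0,"ay":0,"az":0},{"jaw":0,"x":0,"y":0,"z":12,"ax":0,"ay":0,"az":0},{"jaw":0,"x":0,"y":0,"z":8,"ax":0,"ay":0,"az":0},{"jaw":0,"x":0,"y":0,"z":4,"ax":0,"ay":0,"az":0},{"jaw":0,"x":0,"y":0,"z":2,"ax":0,"ay":0,"az":0},{"jaw":0,"x":0,"y":0,"z":0,"ax":0,"ay":0,"az":0},{"jaw":0,"x":0,"y":0,"z":0,"ax":0,"ay":0,"az":0}]'; python3 - <<'E'
from h import *
for i in range(2):
    print(rel((.460,.159),.031).round(1),readout.get_obs()['contact_force'].round(1)); p,_=eyes.read_camera('side')
cv2.imwrite('pics/s8.png',cv2.resize(p[180:300,230:390],None,fx=3.5,fy=3.5)[...,::-1])
E
```

```text
t: 23.68
eef_pos: [0.4597, 0.1587, 0.0322]
tool_rot: [-0.0, 1.0, 0.0, 0.0]
contact_force: [-0.1, -0.4, -1.9]
gripper_width: 0.529
[ 0.3 -0.3  1.2] [-0.1 -0.4 -1.9]
[ 0.2 -0.3  1.2] [-0.1  0.1 -1.4]
```

View pics/s8.png

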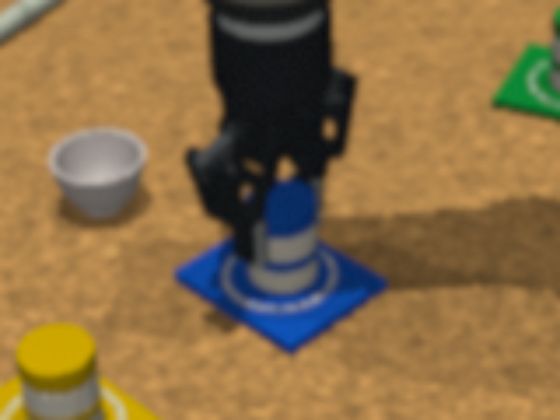

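The blue pot (crop (283,270)) is upright inside the ring, about 1–2 mm up. Lower until it touches.

```bash
python3 -m crank '[{"jaw":0,"x":0,"y":0,"z":1,"ax":0,"ay":0,"az":0},{"jaw":0,"x":0,"y":0,"z":0.7,"ax":0,"ay":0,"az":0},{"jaw":0,"x":0,"y":0,"z":0,"ax":0,"ay":0,"az":0},{"jaw":0,"x":0,"y":0,"z":0,"ax":0,"ay":0,"az":0}]'
```

```text
t: 24.28
eef_pos: [0.4596, 0.1587, 0.0307]
tool_rot: [0.0, 1.0, 0.0, 0.0]
contact_force: [-2.1, -1.4, 7.0]
gripper_width: 0.532
```

```bash
python3 -m crank '[{"jaw":65,"x":0,"y":0,"z":0,"ax":0,"ay":0,"az":0},{"jaw":80,"x":0,"y":0,"z":0,"ax":0,"ay":0,"az":0},{"jaw":100,"x":0,"y":0,"z":0,"ax":0,"ay":0,"az":0},{"jaw":100,"x":0,"y":0,"z":0,"ax":0,"ay":0,"az":0},{"jaw":100,"x":0,"y":0,"z":0,"ax":0,"ay":0,"az":0},{"jaw":100,"x":0,"y":0,"z":-10,"ax":0,"ay":0,"az":0},{"jaw":100,"x":0,"y":0,"z":-25,"ax":0,"ay":0,"az":0},{"jaw":100,"x":0,"y":0,"z":-30,"ax":0,"ay":0,"az":0},{"jaw":100,"x":0,"y":0,"z":-30,"ax":0,"ay":0,"az":0},{"jaw":100,"x":0,"y":0,"z":-15,"ax":0,"ay":0,"az":0},{"jaw":100,"x":0,"y":0,"z":0,"ax":0,"ay":0,"az":0}]'; python3 -m crank '[{"jaw":100,"x":20,"y":-20,"z":0,"ax":0,"ay":0,"az":0},{"jaw":100,"x":25,"y":-25,"z":0,"ax":0,"ay":0,"az":0},{"jaw":100,"x":25,"y":-25,"z":0,"ax":0,"ay":0,"az":0},{"jaw":100,"x":25,"y":-25,"z":0,"ax":0,"ay":0,"az":0},{"jaw":100,"x":25,"y":-25,"z":0,"ax":0,"ay":0,"az":0},{"jaw":100,"x":20,"y":-22,"z":0,"ax":0,"ay":0,"az":0},{"jaw":100,"x":15,"y":-15,"z":10,"ax":0,"ay":0,"az":0},{"jaw":100,"x":0,"y":0,"z":10,"ax":0,"ay":0,"az":0},{"jaw":100,"x":0,"y":0,"z":0,"ax":0,"ay":0,"az":0}]'; python3 - <<'E'
from h import *
p,_=eyes.read_camera('top'); cv2.imwrite('pics/t9.png',cv2.resize(p[130:290,140:480],None,fx=2.2,fy=2.2)[...,::-1])
print(rel((.6145,.3155),.0165).round(1))
m,cs=blobs(p,'red')
for c in cs: print(cv2.contourArea(c),(cast('top',fill(m.shape,c),.06).mean(0)*1000).round(1))
E
```

```text
t: 25.65
eef_pos: [0.4601, 0.1588, 0.1411]
tool_rot: [-0.0, 1.0, -0.0, 0.001]
contact_force: [-0.2, -0.2, -0.4]
gripper_width: 0.999
t: 26.78
eef_pos: [0.6128, 0.3142, 0.1176]
tool_rot: [0.001, 1.0, -0.0, -0.002]
contact_force: [0.6, 0.1, -0.6]
gripper_width: 0.997
[  1.4  -1.4 102.3]
1617.5 [ 437.3 -318.8   60. ]
128.5 [616.9 307.2  60. ]
```

View pics/t9.png

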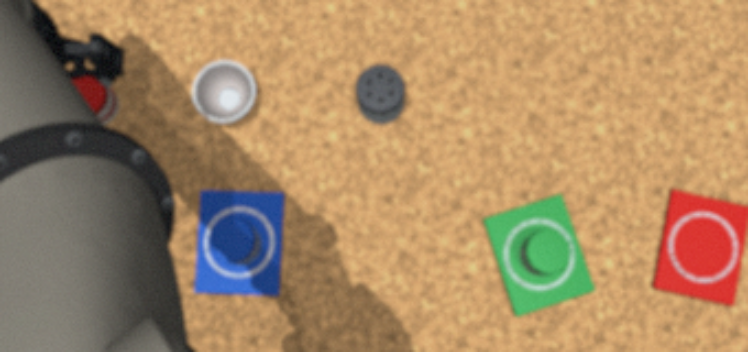

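Blue (238,242) and green (545,250) stand in their rings, and the bowl and shaker have not moved. The red lid (90,95) is partly hidden by the arm but where expected. Descend and grip.

```bash
python3 -m crank '[{"jaw":100,"x":1,"y":-1,"z":20,"ax":0,"ay":0,"az":0},{"jaw":100,"x":0,"y":0,"z":25,"ax":0,"ay":0,"az":0},{"jaw":100,"x":0,"y":0,"z":22,"ax":0,"ay":0,"az":0},{"jaw":100,"x":0,"y":0,"z":20,"ax":0,"ay":0,"az":0},{"jaw":100,"x":0,"y":0,"z":13,"ax":0,"ay":0,"az":0},{"jaw":80,"x":0,"y":0,"z":0,"ax":0,"ay":0,"az":0},{"jaw":0,"x":0,"y":0,"z":0,"ax":0,"ay":0,"az":0},{"jaw":0,"x":0,"y":0,"z":0,"ax":0,"ay":0,"az":0},{"jaw":0,"x":0,"y":0,"z":0,"ax":0,"ay":0,"az":0},{"jaw":0,"x":0,"y":0,"z":0,"ax":0,"ay":0,"az":0},{"jaw":0,"x":0,"y":0,"z":0,"ax":0,"ay":0,"az":0},{"jaw":0,"x":0,"y":0,"z":0,"ax":0,"ay":0,"az":0}]' 35; python3 - <<'E'
from h import *
print(rel((.441,-.336),.0275).round(1))
E
```

```text
t: 28.32
eef_pos: [0.6162, 0.3171, 0.0213]
tool_rot: [-0.0, 1.0, 0.0, 0.001]
contact_force: [-0.1, -0.2, 5.8]
gripper_width: 0.53
[-175.2  653.1   -7.1]
```

```bash
python3 -m crank '[{"jaw":0,"x":0,"y":0,"z":-10,"ax":0,"ay":0,"az":0},{"jaw":0,"x":0,"y":0,"z":-25,"ax":0,"ay":0,"az":0},{"jaw":0,"x":0,"y":0,"z":-30,"ax":0,"ay":0,"az":0},{"jaw":0,"x":-10,"y":0,"z":-30,"ax":0,"ay":0,"az":0},{"jaw":0,"x":-15,"y":15,"z":-25,"ax":0,"ay":0,"az":0},{"jaw":0,"x":-15,"y":30,"z":-5,"ax":0,"ay":0,"az":0},{"jaw":0,"x":-15,"y":35,"z":0,"ax":0,"ay":0,"az":0},{"jaw":0,"x":-15,"y":40,"z":0,"ax":0,"ay":0,"az":0},{"jaw":0,"x":-10,"y":40,"z":0,"ax":0,"ay":0,"az":0},{"jaw":0,"x":-10,"y":40,"z":0,"ax":0,"ay":0,"az":0},{"jaw":0,"x":0,"y":40,"z":0,"ax":0,"ay":0,"az":0},{"jaw":0,"x":0,"y":40,"z":0,"ax":0,"ay":0,"az":0}]';python3 -m crank '[{"jaw":0,"x":0,"y":40,"z":0,"ax":0,"ay":0,"az":0},{"jaw":0,"x":0,"y":40,"z":0,"ax":0,"ay":0,"az":0},{"jaw":0,"x":0,"y":40,"z":0,"ax":0,"ay":0,"az":0},{"jaw":0,"x":-5,"y":40,"z":0,"ax":0,"ay":0,"az":0},{"jaw":0,"x":-10,"y":40,"z":0,"ax":0,"ay":0,"az":0},{"jaw":0,"x":-10,"y":40,"z":0,"ax":0,"ay":0,"az":0},{"jaw":0,"x":-10,"y":40,"z":0,"ax":0,"ay":0,"az":0},{"jaw":0,"x":-15,"y":40,"z":0,"ax":0,"ay":0,"az":0},{"jaw":0,"x":-15,"y":30,"z":0,"ax":0,"ay":0,"az":0},{"jaw":0,"x":-15,"y":18,"z":0,"ax":0,"ay":0,"az":0},{"jaw":0,"x":-5,"y":5,"z":0,"ax":0,"ay":0,"az":0},{"jaw":0,"x":0,"y":0,"z":0,"ax":0,"ay":0,"az":0}]'; python3 - <<'E'
from h import *
print(rel((.441,-.336),.0313).round(1))
E
```

```text
t: 29.82
eef_pos: [0.525, 0.0353, 0.1455]
tool_rot: [0.0, 1.0, 0.0, -0.0]
contact_force: [0.2, 1.0, -0.0]
gripper_width: 0.53
t: 31.32
eef_pos: [0.4405, -0.3359, 0.1453]
tool_rot: [-0.0, 1.0, -0.0, 0.0]
contact_force: [1.4, 0.0, -0.8]
gripper_width: 0.531
[4.00e-01 1.00e-01 1.14e+02]
```

```bash
python3 -m crank '[{"jaw":0,"x":0,"y":0,"z":15,"ax":0,"ay":0,"az":0},{"jaw":0,"x":0,"y":0,"z":25,"ax":0,"ay":0,"az":0},{"jaw":0,"x":0,"y":0,"z":25,"ax":0,"ay":0,"az":0},{"jaw":0,"x":0,"y":0,"z":20,"ax":0,"ay":0,"az":0},{"jaw":0,"x":0,"y":0,"z":14,"ax":0,"ay":0,"az":0},{"jaw":0,"x":0,"y":0,"z":8,"ax":0,"ay":0,"az":0},{"jaw":0,"x":0,"y":0,"z":4,"ax":0,"ay":0,"az":0},{"jaw":0,"x":0,"y":0,"z":1,"ax":0,"ay":0,"az":0},{"jaw":0,"x":0,"y":0,"z":0,"ax":0,"ay":0,"az":0},{"jaw":0,"x":0,"y":0,"z":0,"ax":0,"ay":0,"az":0}]'; python3 - <<'E'
from h import *
for i in range(2):
    print(rel((.441,-.336),.0313).round(1),readout.get_obs()['contact_force'].round(1)); p,_=eyes.read_camera('side')
cv2.imwrite('pics/s10.png',cv2.resize(p[110:230,340:500],None,fx=3.5,fy=3.5)[...,::-1])
E
```

```text
t: 32.58
eef_pos: [0.4408, -0.3366, 0.0337]
tool_rot: [0.0, 1.0, -0.0, 0.0]
contact_force: [0.4, 0.8, -1.3]
gripper_width: 0.53
[ 0.2 -0.6  2.4] [ 0.4  0.8 -1.3]
[ 0.3 -0.5  2.3] [ 0.2  0.2 -1.7]
```

View pics/s10.png

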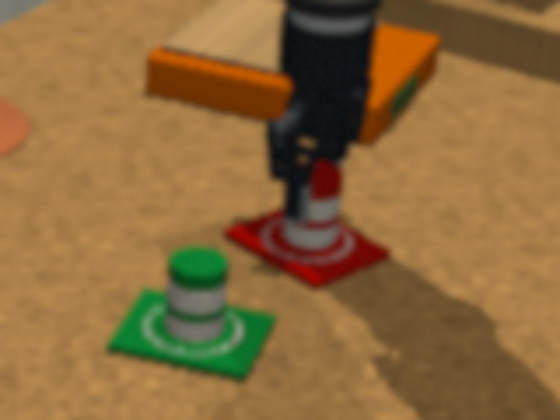

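The red pot (crop (312,230)) is over its ring, about 2 mm up. Lower until it touches.

```bash
python3 -m crank '[{"jaw":0,"x":0,"y":0,"z":1.2,"ax":0,"ay":0,"az":0},{"jaw":0,"x":0,"y":0,"z":1.2,"ax":0,"ay":0,"az":0},{"jaw":0,"x":0,"y":0,"z":0,"ax":0,"ay":0,"az":0},{"jaw":0,"x":0,"y":0,"z":0,"ax":0,"ay":0,"az":0}]'
```

```text
t: 33.17
eef_pos: [0.4406, -0.3364, 0.0312]
tool_rot: [0.0, 1.0, -0.0, 0.0]
contact_force: [-1.7, 1.3, 5.8]
gripper_width: 0.527
```

Touching (+5.8 N). Release, rise and back away.

```bash
python3 -m crank '[{"jaw":65,"x":0,"y":0,"z":0,"ax":0,"ay":0,"az":0},{"jaw":80,"x":0,"y":0,"z":0,"ax":0,"ay":0,"az":0},{"jaw":100,"x":0,"y":0,"z":0,"ax":0,"ay":0,"az":0},{"jaw":100,"x":0,"y":0,"z":0,"ax":0,"ay":0,"az":0},{"jaw":100,"x":0,"y":0,"z":0,"ax":0,"ay":0,"az":0},{"jaw":100,"x":0,"y":0,"z":-10,"ax":0,"ay":0,"az":0},{"jaw":100,"x":0,"y":0,"z":-25,"ax":0,"ay":0,"az":0},{"jaw":100,"x":0,"y":0,"z":-30,"ax":0,"ay":0,"az":0},{"jaw":100,"x":0,"y":0,"z":-30,"ax":0,"ay":0,"az":0},{"jaw":100,"x":0,"y":0,"z":-30,"ax":0,"ay":0,"az":0},{"jaw":100,"x":0,"y":0,"z":-20,"ax":0,"ay":0,"az":0},{"jaw":100,"x":0,"y":0,"z":0,"ax":0,"ay":0,"az":0}]'; python3 -m crank '[{"jaw":100,"x":-5,"y":30,"z":0,"ax":0,"ay":0,"az":0},{"jaw":100,"x":-10,"y":40,"z":0,"ax":0,"ay":0,"az":0},{"jaw":100,"x":-15,"y":40,"z":0,"ax":0,"ay":0,"az":0},{"jaw":100,"x":-15,"y":40,"z":0,"ax":0,"ay":0,"az":0},{"jaw":100,"x":-15,"y":40,"z":0,"ax":0,"ay":0,"az":0},{"jaw":100,"x":-15,"y":40,"z":0,"ax":0,"ay":0,"az":0},{"jaw":100,"x":-5,"y":20,"z":0,"ax":0,"ay":0,"az":0},{"jaw":100,"x":0,"y":0,"z":0,"ax":0,"ay":0,"az":0},{"jaw":100,"x":0,"y":0,"z":0,"ax":0,"ay":0,"az":0},{"jaw":100,"x":0,"y":0,"z":0,"ax":0,"ay":0,"az":0}]'; python3 - <<'E'
from h import *
t,_=eyes.read_camera('top'); s,_=eyes.read_camera('side')
a=cv2.resize(t[130:290,140:500],(800,356)); b=cv2.resize(s[110:340,180:480],(313,240))
im=np.zeros((600,800,3),np.uint8); im[:356]=a; im[358:598,:313]=b; im[358:598,320:633]=cv2.resize(s[110:225,330:480],(313,240)); cv2.imwrite('pics/f11.png',im[...,::-1])
# pot axis offset from ring: lid top centre found by hough-free edge: lid blob darker/brighter than board -> depth
c=eyes.calibration('top');d=_=eyes.read_camera('top')[1]
v,u=np.mgrid[:400,:640];K=np.array([[c['fx'],0,c['cx']],[0,c['fy'],c['cy']],[0,0,1]])
n=cv2.undistortPoints(np.float64(np.c_[u.ravel(),v.ravel()]).reshape(-1,1,2),K,np.array([c['k1'],0,0,0,0.]))[:,0]
X=(np.c_[n,np.ones(len(n))]*d.reshape(-1,1)-c['t'])@c['R']
for k,g in dict(green=(.438,-.158),yellow=(.464,.346),blue=(.460,.159),red=(.441,-.336)).items():
    w=X[(np.hypot(X[:,0]-g[0],X[:,1]-g[1])<.055)&(X[:,2]>.062)&(X[:,2]<.085)]
    print(k,len(w),((w[:,:2].mean(0)-g)*1000).round(1),w[:,2].mean().round(3))
E
```

```text
t: 34.67
eef_pos: [0.4415, -0.337, 0.1779]
tool_rot: [0.001, 1.0, -0.0, 0.002]
contact_force: [0.2, 0.4, -0.2]
gripper_width: 1.0
t: 35.92
eef_pos: [0.3616, -0.5848, 0.1756]
tool_rot: [-0.0, 1.0, 0.001, 0.0]
contact_force: [0.4, 0.5, 0.3]
gripper_width: 0.997
green 335 [-0.  -0.5] 0.071
yellow 355 [-2.5 -3.3] 0.071
blue 348 [-1.8 -2.2] 0.071
red 352 [-2.2  0.7] 0.071
```

View pics/f11.png

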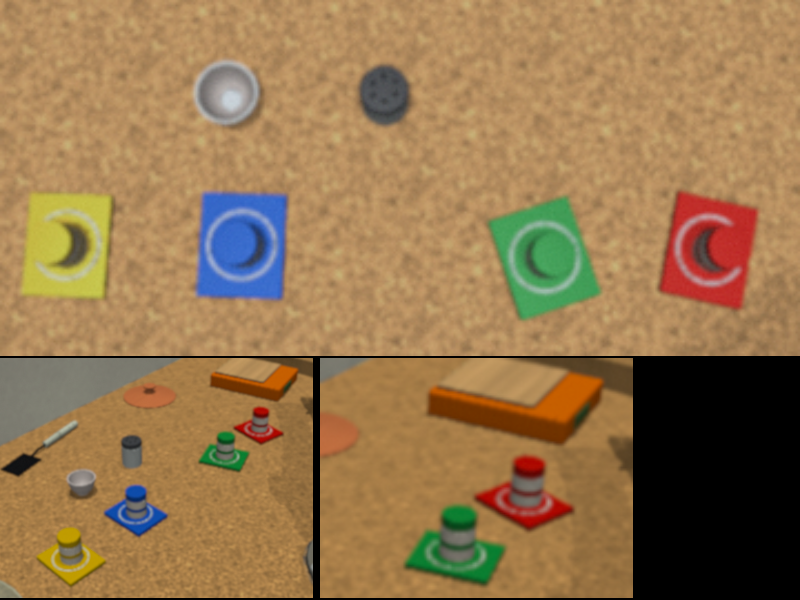

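All four pots stand upright with lid tops at z = 0.071 m. They are at most about 4 mm off ring centre against 11 mm allowed, and the bowl and shaker have not moved. Handing in.

```bash
python3 -c "
from station import ticket
print(ticket.hand_in())"
```

```text
the job is handed in; nothing more can be done
None
```

All four pots are standing on the boards of their own colour. I placed them in the order green, yellow, blue, red and handed the job in at about 36 s of robot time.

- **Position:** the last depth check put each pot 0.5 to 4 mm from its ring centre, against about 11 mm allowed. All lid tops were at 0.071 m, so the pots are upright on the boards.
- **Bowl and shaker:** both look unmoved in the final pictures.
- **Setting down:** I lowered yellow, blue and red until they touched (about 6 to 7 N) before opening the jaws. For green I relied on the measured height and saw no contact force, so it may have been released a fraction of a millimetre above the board.
- **Robot:** it was well clear and touching nothing when I handed in.

One check disagreed: positions measured from the side camera differed from the top camera by several mm. I used the top camera, and the grasps and placings agreed with it.

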